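# Lock the prize-draw box with its key

## Task

Lock the grey prize-draw box and leave its key in it: take the key with the rectangular head from the wooden stand, put it into the lock in the box's sloping front, turning it while pressing until it drops fully home with its collar on the lock plate, then turn it clockwise as far as it goes and let go. Leave the round-headed key in the stand and do not knock over or push away the jar, the yoghurt pot or the stamp.

Things in the scene. Friction and masses are not known exactly. Their poses are not given: they have to be found in the camera images.
- blade_key_head (a point): Key to use (57 mm long, 60 g): centre of its black head, a rectangular paddle 10 mm thick (key's x; pinch here), 36 mm wide (y), 26 mm tall (z, away from the blade). Below: collar 32 mm across, 5 mm thick, then a flat square-ended steel blade 6 mm thick (x), 20 mm wide (y), 22 mm long; blade end 44 mm below this point. Starts upright, collar on the stand; lift 24 mm to free it.
- blade_key_collar (a point): The same key: centre of the collar's underside, 22 mm below the centre of the head along the key's axis. It rests on the lock plate when the key is home.
- pin_key_head (a point): The other key, to be left alone: centre of its head, a black upright disc 30 mm across and 10 mm thick. Same collar, round pin instead of a blade. It stands in the other slot of the stand, its axis 60 mm from that of the first key; the two may be either way round.
- key_stand: Wooden key stand, fixed: 46 x 130 x 32 mm block, origin at the centre of its underside, long side along its y. Two slots, 30 mm either side of the centre along y; the keys' y axes run along the stand's y.
- draw_box: Grey steel box, fixed, 160 mm wide (y), 110 mm high; origin on the underside below the lock; front 70 mm towards -x, back 100 mm towards +x. Over the 45 mm front wall a flat face slopes up, away from the front, at 25 degrees to level. A steel lock plate 56 x 56 x 8 mm lies mid-slope; the lock's axis leans 25 degrees from vertical to the front: (-0.423, 0, 0.906) in the box's frame.
- lock_mouth (a point): Centre of the lock mouth, on the outside of the plate, 85 mm up; z points out of the lock, y along the keyway (turns with the rotor). Mouth: round 24 mm hole, 8 mm deep, chamfered; below it a brass rotor with a keyway 24 x 10 mm, 18 mm deep. A key out of line stops on the rotor with its collar 14 mm off the plate; in line (either way round, 0.2 rad play) it drops until the collar lies on it.
- lock_rotor (a joint): Rotor angle, rad, growing clockwise seen from outside the lock. At 0 the keyway lies level across the box; at 1.571 (end stop, locked) it points up the slope. Starts between 0.1 and 0.5. Stays where it is left; takes about 0.08 N m to turn.
- gold_jar: Loose jar with gold lid, 72 mm across, 82 mm high; origin at the centre of its underside.
- yoghurt: Loose yoghurt pot, 72 mm across, 71 mm high; origin at the centre of its underside.
- stamp: Loose wooden stamp, 26 x 46 mm foot, 70 mm high; origin at the centre of its underside.
Things that resemble listed ones, but are neither listed nor needed, are in the scene too. Leave any blue or orange look-alike of the part that bears blade_key_head alone.

How it is judged:
By the outcome, as a careful person would: the job done as asked, in the order asked, and still so for the second after the job is handed in, with the robot touching nothing.
It also fails if it takes over 64 s, if anything falls off the work surface, if the arm or the gripper's body presses on something with over 40 N, if the wrist force passes 120 N, or if a joint passes its speed limit or range.

## Robot

A 6-joint arm with a two-finger parallel gripper is mounted at the origin on a cart in front of the work surface, level with it; the furniture and walls round the work are solid. World frame = base frame: x ahead of the robot, y to its left, z up, the work surface at z = 0. Lengths are in m, angles in degrees, forces in N, time in s.
With the tool pointing down it reaches from about 0.4 to 0.925 m from the base axis. Payload 3.4 kg.
Tool frame: the origin (TCP) lies between the finger pads; the fingertips stand 14 mm ahead of it and the grasp point (between the pads) lies 5 mm behind it; z points along the fingers, y is the line along which they close (so a half turn about z gives the same grasp; the last joint's range is limited). The gripper opens to 85 mm and grips with 20 to 120 N. Pads are 22 mm wide; open, the fingers measure 114 mm over their backs; the gripper's body (76 mm by 85 mm) begins 54 mm behind the grasp point. The pads swing forward as they close: fully open they stand 13 mm farther back than shut.
Start: joints at [-75.659, 17.578, 86.31, -0, 76.112, -4.211], TCP at [0.183, -0.545, 0.245] pointing down, gripper open.
Joint ranges: [-179.03, 179.03], [-60, 130.46], [8.19, 133.38], [-81.62, 261.62], [5.75, 156.47], [-153.77, 153.77]. Speed limits (degrees/s): [147.25, 147.25, 180, 180, 180, 180].

## Interface

Orientations are given as [roll, pitch, yaw] about the fixed x, y, z axes, in that order (R = Rz(yaw) Ry(pitch) Rx(roll)).
In Python, from rig import r gives the robot as it stands. The module is installed in compiled form; this text tells all that it offers.
- The arm moves only by the tool step_arm, never from a script. Its argument "targets" is a list of rows, each a list of 6 numbers: the shift along the tool's x, y, z normalised to -1 to 1, where 1 is 0.4 m, then the turn, a rotation vector about the tool's x, y, z normalised to -1 to 1, where 1 is pi rad. In form: [[x, y, z, ax, ay, az], ...]. A call has 1 to 20 rows; each row shifts and turns the commanded pose from where the row before left it, along the tool's axes as they then stand; what a row does not reach is not made up. A row lasts 1/12 s, in which the tool goes at most 41.7 mm and 7.16 degrees, less where a joint would pass 70% of its speed; a pose out of reach is approached as far as the arm can. A call with a number of a shift or a turn outside -1 to 1 is refused whole. A call with a gripper value outside its range is refused whole. "fingers" is the gripper command: -1 is shut, 1 is fully open, values between are in proportion, set as the call begins (left out, the last holds). The fingers move at their own pace and stop on an object; "force" is the grip in N (left out, the last holds). Time passes only in rows, so rows that do not move let the fingers close. It gives the time, the measured TCP pose, the force, the opening and the grip force at its end, in the units of the state.
- r.get_state(): the state, without advancing time (a new reading comes with each control period).
- r.grab_frame(name): name is "scene" or "side" or "wrist"; returns a dict with "frame" (480x640x3 uint8, red, green, blue), "vfov" (degrees; the focal length in pixels is half the picture's height over the tangent of half this angle, whatever the lens; pixels are square), "cx", "cy" (the principal point, pixels), "cam_to_world" (4x4, takes a point from camera to world coordinates). Camera axes: x right, y up, looking along -z (the intrinsics and any distortion apply to the point x, -y, -z); pixel columns grow to the right and rows downward; lengths in m; the calibration is good to about 2 mm. A picture is of the moment at which its call begins. There is no depth.
- r.job_done(): hands the job in; it is judged then, once.
The state is a dict: "time_s": time; "joint_pos": joint angles; "qvel": joint speeds; "joint_torque": joint torques, N m; "tool_pos": TCP position; "orientation": TCP orientation; "ft_force": force on the tool from outside, world axes, zero at the start; "moment": the same for the moment, N m; "finger_gap": opening from 0.0 (shut) to 1.0 (fully open); "grasp_force": force on a finger pad.
Only numpy, scipy, OpenCV 4.12 (cv2) and the standard library are available. Lean on these libraries where they do the work, as an engineer would, in place of code of your own. Each camera call takes 0.05 s, during which the arm holds its last target. There are 200 camera calls.

## Working session

There is one attempt and no reset: what is moved stays moved. The work goes in short steps, Python scripts to look and compute and a tool call to move; the robot and the scene stay as the last step left them, time stands still between calls to the robot, and variables do not carry over. Pictures are saved under pics/ and viewed, at most 10 in all, crops included, and the job is handed in when it is done.

Besides the shell and the picture viewer there is one more tool, called after "Emit:" as name([rows], argument=value, ...), one row to a line, values as JSON. step_arm: Moves the arm, as the interface text tells. Its arguments: {"type":"object","properties":{"targets":{"type":"array"},"fingers":{"type":"number"},"force":{"type":"number"}},"required":["targets"]}

```bash
mkdir -p pics
cat > h.py <<'E'
import numpy as np,cv2,json
from scipy.spatial.transform import Rotation as R
def grab(n,f):
    from rig import r
    d=r.grab_frame(n); cv2.imwrite(f'pics/{f}.png',d['frame'][:,:,::-1])
    json.dump({k:(np.asarray(d[k]).tolist()) for k in d if k!='frame'},open(f'pics/{f}.json','w'))
    return d
def ld(f): return json.load(open(f'pics/{f}.json'))
def foc(d): return 240/np.tan(np.radians(d['vfov'])/2)
def ray(d,u,v):
    T=np.array(d['cam_to_world']);F=foc(d)
    c=np.array([(u-d['cx'])/F,-(v-d['cy'])/F,-1]);w=T[:3,:3]@c
    return T[:3,3],w/np.linalg.norm(w)
def plane(d,u,v,z):
    o,w=ray(d,u,v);return o+w*(z-o[2])/w[2]
def tri(*ds):
    A=np.zeros((3,3));b=np.zeros(3);rs=[ray(*x) for x in ds]
    for o,w in rs:
        P=np.eye(3)-np.outer(w,w);A+=P;b+=P@o
    p=np.linalg.solve(A,b)
    return p,[np.linalg.norm((np.eye(3)-np.outer(w,w))@(p-o)) for o,w in rs]
def proj(d,p):
    T=np.array(d['cam_to_world']);c=T[:3,:3].T@(np.array(p)-T[:3,3]);F=foc(d)
    return d['cx']+F*c[0]/-c[2], d['cy']-F*c[1]/-c[2]
E
python3 - <<'E'
from h import *
for n in ['scene','side','wrist']:
    d=grab(n,n+'0');print(n,[k for k in d],d['vfov'],d['cx'],d['cy'],np.round(d['cam_to_world'],3).tolist())
from rig import r;print(r.get_state())
E
```

```text
scene ['frame', 'vfov', 'cx', 'cy', 'cam_to_world'] 54.02130964547924 327.24074154271153 234.6074616478229 [[-0.472, 0.553, -0.687, -0.057], [-0.882, -0.286, 0.376, 0.34], [0.012, 0.783, 0.622, 0.615], [0.0, 0.0, 0.0, 1.0]]
side ['frame', 'vfov', 'cx', 'cy', 'cam_to_world'] 45.30330018079851 321.07824703128017 244.08239220913293 [[-0.983, 0.128, -0.133, 0.341], [-0.184, -0.619, 0.764, 0.913], [0.015, 0.775, 0.632, 0.808], [0.0, 0.0, 0.0, 1.0]]
wrist ['frame', 'vfov', 'cx', 'cy', 'cam_to_world'] 61.44788967379914 314.38708281318713 235.07604035771342 [[0.317, 0.913, 0.255, 0.246], [-0.948, 0.306, 0.084, -0.523], [-0.002, -0.269, 0.963, 0.373], [0.0, 0.0, 0.0, 1.0]]
{'time_s': 0.15, 'joint_pos': array([-7.56580243e+01,  1.76128836e+01,  8.63661703e+01,  2.66577785e-04,
        7.61116028e+01, -4.20986754e+00]), 'qvel': array([ 0.12156839, -0.11428262, -0.14188127, -0.06196751,  0.08645948,
        0.1334754 ]), 'joint_torque': array([ 8.31020570e-04, -4.57976532e+01, -2.52220702e+01, -8.33846025e-05,
        8.59275344e-03, -9.87696858e-07]), 'tool_pos': array([ 0.1828083 , -0.54462878,  0.24459142]), 'orientation': array([-1.79909607e+02, -6.91308991e-03,  1.85517736e+01]), 'ft_force': array([0.46086296, 0.36036307, 1.0409195 ]), 'moment': array([ 0.01075111,  0.00365469, -0.03419576]), 'grasp_force': 0.0, 'finger_gap': 0.996472664685143}
```

View pics/scene0.png

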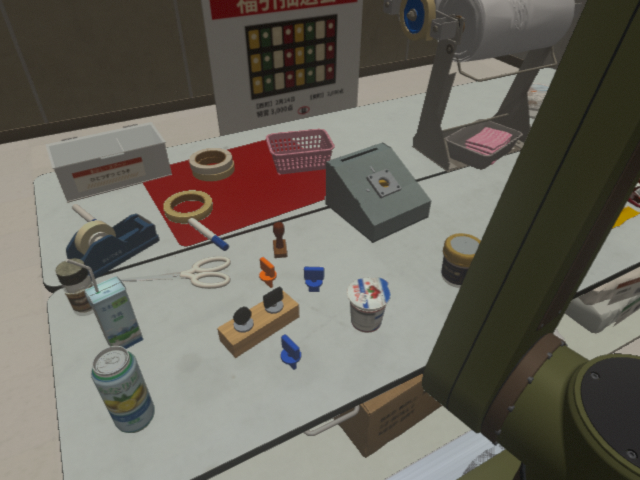

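View pics/side0.png

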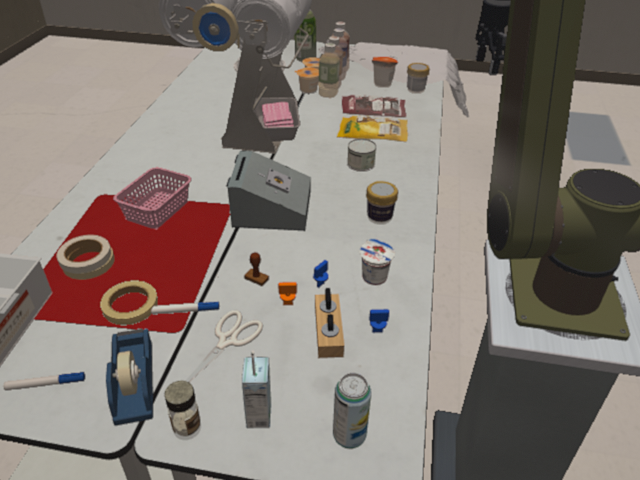

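The scene view shows the stand with the round key at about (243,318) and the rectangular key at (273,299), and the lock at (383,182). The side view shows the stand at (329,325), with the keys at (328,298) and (330,323), and the lock at (278,180).

Run:
```python
from h import *
a=cv2.imread('pics/scene0.png');b=cv2.imread('pics/side0.png')
def c(im,x,y,w,h):return cv2.resize(im[y:y+h,x:x+w],(400,300),interpolation=cv2.INTER_CUBIC)
o=np.vstack([np.hstack([c(a,210,275,100,75),c(a,320,140,120,90)]),np.hstack([c(b,285,280,100,75),c(b,220,145,100,75)])])
cv2.imwrite('pics/crop1.png',o)
```

```text
(no output)
```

View pics/crop1.png

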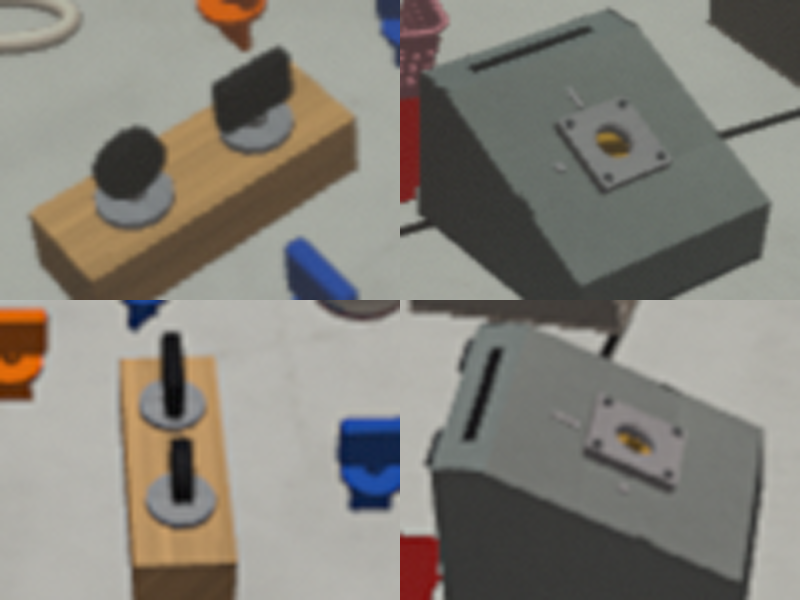

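The crop shows the stand's top corners, both key heads, and the lock plate with its mouth at scene (383.9,182.6) and side (278.8,179.5).

Run:
```python
from h import *
a=ld('scene0');b=ld('side0');np.set_printoptions(precision=4,suppress=True)
S=lambda x,y:(a,210+x/4,275+y/4); D=lambda x,y:(b,285+x/4,280+(y-300)/4)
L=lambda x,y:(a,320+(x-400)*.3,140+y*.3); M=lambda x,y:(b,220+(x-400)/4,145+(y-300)/4)
print('rect',*tri(S(252,92),D(172,375)));print('round',*tri(S(129,163),D(182,470)))
print('rect collar',tri(S(256,126),D(173,406)));print('rnd collar',tri(S(134,200),D(181,498)))
c=[tri(S(30,215),D(236,565)),]
print('stand scene',[plane(*S(*p),.032)for p in[(30,215),(355,120),(93,283),(290,60)]])
print('stand side',[plane(*D(*p),.032)for p in[(121,358),(215,357),(236,565),(132,567)]])
print('mouth',*tri(L(613,142),M(635,438)))
# slope corners: back-left, back-right, front-left
for n,p,q in[('ridgeL',(430,80),(436,467)),('front-left top',(582,285),(741,583)),('front-right top',(769,205),(762,430))]:
    print(n,*tri(L(*p),M(*q)))
print('plate c',[tri(L(*p),M(*q)) for p,q in [((556,125),(609,395)),((623,95),(684,430)),((669,155),(672,485)),((605,186),(586,453))]])
```

```text
rect [0.457  0.1574 0.0535] [np.float64(0.0013267638182909724), np.float64(0.0013267638182908915)]
round [0.4423 0.2159 0.0546] [np.float64(0.000789747776456351), np.float64(0.0007897477764563946)]
rect collar (array([0.4562, 0.1574, 0.0336]), [np.float64(0.0010354577022665993), np.float64(0.0010354577022664898)])
rnd collar (array([0.4418, 0.2157, 0.0348]), [np.float64(0.0018937318816218578), np.float64(0.0018937318816220443)])
stand scene [array([0.454 , 0.2556, 0.032 ]), array([0.4405, 0.1197, 0.032 ]), array([0.4106, 0.2447, 0.032 ]), array([0.4852, 0.1295, 0.032 ])]
stand side [array([0.4873, 0.1277, 0.032 ]), array([0.4429, 0.118 , 0.032 ]), array([0.4129, 0.2451, 0.032 ]), array([0.4575, 0.2552, 0.032 ])]
mouth [ 0.6318 -0.1727  0.0835] [np.float64(0.0018579272301420839), np.float64(0.001857927230142172)]
ridgeL [ 0.7225 -0.0894  0.1043] [np.float64(0.0024876357421132972), np.float64(0.002487635742113165)]
front-left top [ 0.5553 -0.1033  0.0435] [np.float64(0.00018474939803345567), np.float64(0.00018474939803354135)]
front-right top [ 0.5746 -0.2597  0.0425] [np.float64(0.0016080208395144384), np.float64(0.0016080208395144297)]
plate c [(array([ 0.632 , -0.1314,  0.1224]), [np.float64(0.014913233485673399), np.float64(0.01491323348567344)]), (array([ 0.5984, -0.1473,  0.1263]), [np.float64(0.012623226763356855), np.float64(0.012623226763356893)]), (array([ 0.6209, -0.2052,  0.0515]), [np.float64(0.015164923662916618), np.float64(0.015164923662916628)]), (array([ 0.6663, -0.1981,  0.0371]), [np.float64(0.01505551537377917), np.float64(0.015055515373779266)])]
```

Emit:
step_arm([
  [0.0717,-0.0274,0,0,0,0],
  [0.0717,-0.0274,0,0,0,0],
  [0.0717,-0.0274,0,0,0,0],
  [0.0717,-0.0274,0,0,0,0],
  [0.0717,-0.0274,0,0,0,0],
  [0.0717,-0.0274,0,0,0,0],
  [0.0717,-0.0274,0,0,0,0],
  [0.0717,-0.0274,0,0,0,0],
  [0.0717,-0.0274,0,0,0,0],
  [0.0717,-0.0274,0,0,0,0],
  [0.0288,-0.0857,0,0,0,0],
  [0.0288,-0.0857,0,0,0,0],
  [0.0288,-0.0857,0,0,0,0],
  [0.0288,-0.0857,0,0,0,0],
  [0.0288,-0.0857,0,0,0,0],
  [0.0288,-0.0857,0,0,0,0],
  [0.0288,-0.0857,0,0,0,0],
  [0.0288,-0.0857,0,0,0,0],
  [0.0288,-0.0857,0,0,0,0],
  [0.0288,-0.0857,0,0,0,0],
])

```text
time_s: 1.82
tool_pos: [0.4195, 0.0133, 0.2453]
orientation: [-180.0, -0.0, 18.5]
ft_force: [0.3, -0.5, 0.3]
finger_gap: 1.003
grasp_force: 0.0
```

Emit:
step_arm([
  [0.0288,-0.0857,0,0,0,0],
  [0.0288,-0.0857,0,0,0,0],
  [0.0288,-0.0857,0,0,0,0],
  [0,0,0,0,0,-0.0363],
  [0,0,0,0,0,-0.0363],
  [0,0,0,0,0,-0.0363],
  [0,0,0,0,0,-0.0363],
  [0,0,0,0,0,-0.0363],
  [0,0,0,0,0,-0.0363],
  [0,0,0,0,0,-0.0363],
  [0,0,0,0,0,-0.0363],
  [0,0,0,0,0,-0.0363],
  [0,0,0,0,0,-0.0363],
  [0,0,0,0,0,-0.0363],
  [0,0,0,0,0,-0.0363],
  [0,0,0,0,0,-0.0363],
  [0,0,0,0,0,0],
  [0,0,0,0,0,0],
], fingers=0.1)

```text
time_s: 3.32
tool_pos: [0.42, 0.1201, 0.2452]
orientation: [-180.0, -0.0, 103.3]
ft_force: [-0.6, 0.4, -0.9]
finger_gap: 0.55
grasp_force: 0.0
```

Run:
```python
from h import *
d=grab('wrist','w1')
from rig import r;s=r.get_state();print(s['time_s'],s['joint_pos'],s['tool_pos'],s['orientation'],s['ft_force'],s['finger_gap'])
print(proj(d,[.457,.1574,.054]),proj(d,[.4423,.2159,.054]))
```

```text
3.3667 [ 1.04188452e+01  6.41445231e+00  1.01534919e+02  2.44002080e-03
  7.20676886e+01 -2.89773037e+00] [0.41998825 0.12014724 0.24518131] [-1.79983080e+02 -3.18071069e-03  1.03315823e+02] [-0.20820833 -0.07720441  0.22608011] 0.5525157328155417
(np.float64(372.37307413554754), np.float64(175.88425534017875)) (np.float64(374.2485565508711), np.float64(95.22760028007758))
```

View pics/w1.png

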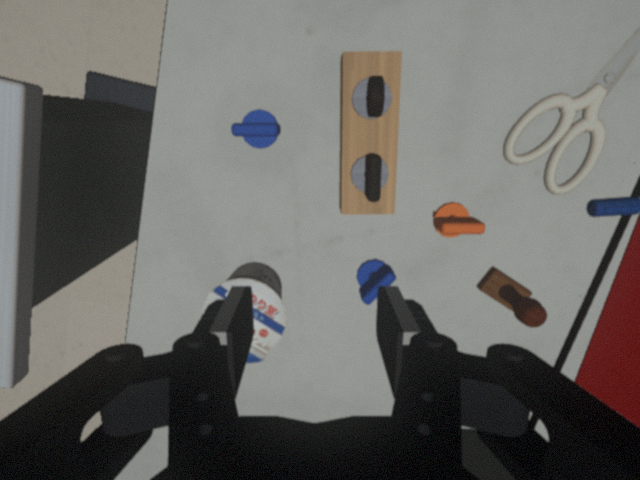

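The wrist view shows the rectangular head at (372,177) and the round one at (375,97). Both are within 2 px of where my triangulated points project.

Emit:
step_arm([
  [0,0,0,0,0,-0.0044],
  [0.034,0.0563,0,0,0,0],
  [0.034,0.0563,0,0,0,0],
  [0,0,0.08,0,0,0],
  [0,0,0.08,0,0,0],
  [0,0,0.08,0,0,0],
  [0,0,0.08,0,0,0],
  [0,0,0.08,0,0,0],
  [0,0,0.018,0,0,0],
  [0,0,0.018,0,0,0],
  [0,0,0.018,0,0,0],
  [0,0,0.018,0,0,0],
  [0,0,0,0,0,0],
  [0,0,0,0,0,0],
])

```text
time_s: 4.53
tool_pos: [0.4577, 0.1578, 0.0572]
orientation: [179.9, 0.0, 104.3]
ft_force: [-0.2, 0.3, -0.0]
finger_gap: 0.551
grasp_force: 0.0
```

Emit:
step_arm([
  [0,0,0,0,0,0],
  [0,0,0,0,0,0],
  [0,0,0,0,0,0],
  [0,0,0,0,0,0],
  [0,0,0,0,0,0],
  [0,0,0,0,0,0],
  [0,0,0,0,0,0],
  [0,0,0,0,0,0],
], fingers=-1, force=80)

```text
time_s: 5.2
tool_pos: [0.4576, 0.1578, 0.0574]
orientation: [179.9, -0.0, 104.3]
ft_force: [-0.8, 0.2, 6.3]
finger_gap: 0.101
grasp_force: 78.7
```

Emit:
step_arm([
  [0,0,-0.02,0,0,0],
  [0,0,-0.02,0,0,0],
  [0,0,-0.02,0,0,0],
  [0,0,-0.02,0,0,0],
  [0,0,-0.06,0,0,0],
  [0,0,-0.08,0,0,0],
  [0,0,-0.08,0,0,0],
  [0,0,-0.08,0,0,0],
  [0,0,-0.04,0,0,0],
  [0,0,0,0,0,0],
  [0,0,0,0,0,0],
])

```text
time_s: 6.12
tool_pos: [0.4575, 0.1577, 0.226]
orientation: [179.8, 0.0, 104.3]
ft_force: [-1.1, -0.6, -0.8]
finger_gap: 0.096
grasp_force: 78.2
```

Run:
```python
from h import *
d=grab('wrist','w2');e=grab('side','s2')
from rig import r;s=r.get_state();print(s['time_s'],s['joint_pos'],s['tool_pos'],s['orientation'],s['ft_force'],s['finger_gap'],s['grasp_force'])
u,v=map(int,proj(e,s['tool_pos']))
a=cv2.imread('pics/w2.png')[180:480,120:520];b=cv2.resize(cv2.imread('pics/s2.png')[v-40:v+35,u-50:u+50],(400,300),interpolation=2)
cv2.imwrite('pics/c2.png',np.hstack([a,b]))
print(u,v)
```

```text
6.2167 [ 1.40207440e+01  1.13422895e+01  9.86754178e+01  1.50622140e-03
  7.00990780e+01 -2.64715991e-01] [0.45593037 0.15735648 0.22366499] [-1.79883222e+02 -1.95477617e-03  1.04284944e+02] [-0.06270849  0.64259696 -1.27595271] 0.09871799372477616 78.23894262313843
331 226
```

View pics/c2.png

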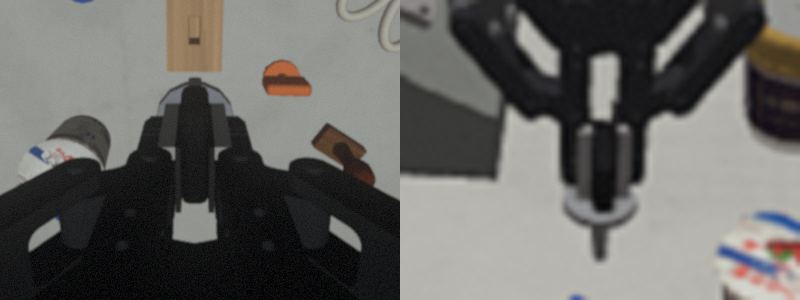

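The key sits straight and firmly in the pads, with its collar and blade below them. The stand slot it came from is now empty.

Emit:
step_arm([
  [0,0,0,0,0,0.02],
  [0,0,0,0,0,0.02],
  [-0.0794,0.0181,0,0,0,0],
  [-0.0794,0.0181,0,0,0,0],
  [-0.0794,0.0181,0,0,0,0],
  [-0.0794,0.0181,0,0,0,0],
  [-0.0794,0.0181,0,0,0,0],
  [-0.0794,0.0181,0,0,0,0],
  [-0.0794,0.0181,0,0,0,0],
  [-0.0794,0.0181,0,0,0,0],
  [-0.0794,0.0181,0,0,0,0],
  [-0.0794,0.0181,0,0,0,0],
  [-0.0794,0.0181,0,0,0,0],
  [0,0,0,-0.0278,0,0],
  [0,0,0,-0.0278,0,0],
  [0,0,0,-0.0278,0,0],
  [0,0,0,-0.0278,0,0],
  [0,0,0,-0.0278,0,0],
  [0,0,0,0,0,0],
  [0,0,0,0,0,0],
])

```text
time_s: 7.88
tool_pos: [0.5765, -0.1788, 0.222]
orientation: [155.3, -0.2, 97.0]
ft_force: [-0.5, -0.1, -0.1]
finger_gap: 0.101
grasp_force: 78.4
```

Run:
```python
from h import *
d=grab('wrist','w3');e=grab('side','s3');f=grab('scene','c3')
from rig import r;s=r.get_state();print(s['time_s'],s['joint_pos'],s['tool_pos'],s['orientation'],s['ft_force'],s['finger_gap'],s['grasp_force'])
M=[.6315,-.173,.085]
o=[]
for n,c in(('w3',d),('s3',e),('c3',f)):
    im=cv2.imread(f'pics/{n}.png');u,v=map(int,proj(c,M));print(n,proj(c,M),proj(c,s['tool_pos']))
    w=70 if n!='w3' else 100
    x0=max(0,min(640-2*w,u-w));y0=max(0,min(480-int(1.5*w),v-int(.9*w)));print(x0,y0)
    o.append(cv2.resize(im[y0:y0+int(1.5*w),x0:x0+2*w],(400,300),interpolation=2))
o.append(cv2.resize(cv2.imread('pics/w3.png'),(400,300)))
cv2.imwrite('pics/c3c.png',np.vstack([np.hstack(o[:2]),np.hstack(o[2:])]))
```

```text
8.0333 [-29.80877151  12.56793747 102.38385868  20.45213862  46.46654065
 -48.67568069] [ 0.58053056 -0.17967099  0.22467713] [1.55017514e+02 3.13104443e-02 9.71144900e+01] [-0.12152559  0.97636105 -0.6648504 ] 0.09914903981233525 78.40055465698242
w3 (np.float64(305.95324591913175), np.float64(224.9316417287772)) (np.float64(330.1788818256631), np.float64(327.84072645395725))
205 134
s3 (np.float64(279.0277906331235), np.float64(179.70372030450983)) (np.float64(300.8765035786238), np.float64(125.7033012132125))
209 116
c3 (np.float64(384.411308850191), np.float64(181.1882767762853)) (np.float64(409.17813948333816), np.float64(129.29725041474074))
314 118
```

View pics/c3c.png

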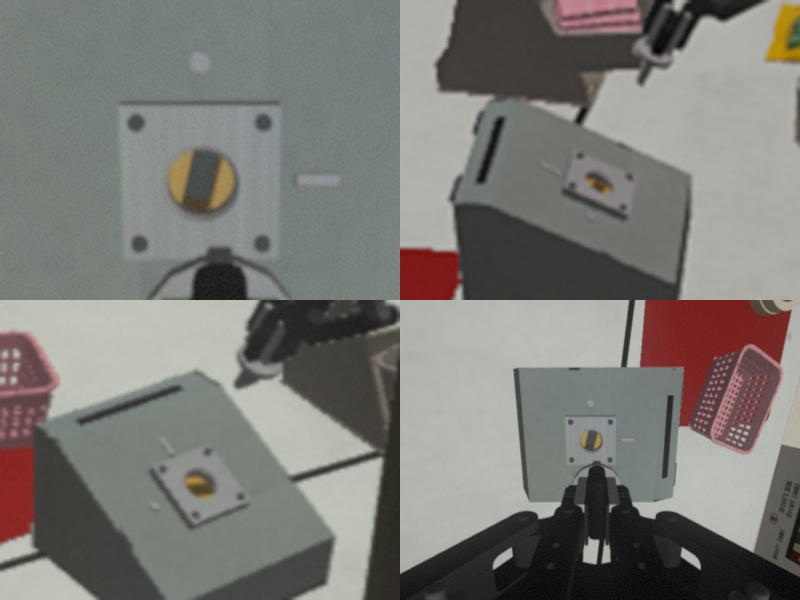

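The wrist tile shows the mouth at (306.5,224), within 1 px of prediction, and the keyway turned about 11° clockwise from the box's y axis. The blade tip is at side (293.7,144) and scene (397.3,147.8).

```bash
cat >> h.py <<'E'
X=np.array([-.1219,.9925,0]);N=np.array([-.4198,-.0515,.906]);Y=np.cross(-N,X);B=np.array([X,Y,-N])
M=np.array([.6315,-.173,.085])
E
python3 - <<'E'
from h import *
np.set_printoptions(precision=4,suppress=True)
d,e,f=ld('w3'),ld('s3'),ld('c3')
p,err=tri((e,293.7,144),(f,397.3,147.75));m,e2=tri((e,400/400*0+209+(598-400)/2.857,116+183/2.857),(f,314+201/2.857,118+184/2.857))
print('tip',p,err,'mouth',m,e2,'d tool',B@(m-p))
T=np.array([.5786,-.1795,.2244]);print('exp tip',T-.0464*N,'res',B@(p-T+.0464*N))
o=np.array(d['cam_to_world']);print('cam in tool',B@(o[:3,3]-T),'axes',B@o[:3,:3])
# wrist: collar centre on plane 22mm+... collar plane at TCP+.022 along tool z
def pl(u,v,h):
    c,w=ray(d,u,v);q=T-h*N;return c+w*((q-c)@N)/(w@N)
for u in (205+148/2,205+290/2,314.5):print('collar',B@(pl(u,134+149,.0224)-T))
c,w=ray(d,306.5,224);q=c+w*((M-c)@N)/(w@N);print('mouth wrist',q,B@(q-T))
im=cv2.imread('pics/w3.png');cv2.imwrite('pics/w3k.png',cv2.resize(im[230:350,220:400],(780,520),interpolation=2))
E
```

```text
tip [ 0.5941 -0.1679  0.1839] [np.float64(0.0010574915043178612), np.float64(0.0010574915043179965)] mouth [ 0.6336 -0.175   0.0813] [np.float64(0.0009912817905246712), np.float64(0.0009912817905244958)] d tool [-0.0119 -0.0086  0.1092]
exp tip [ 0.5981 -0.1771  0.1824] res [ 0.0096 -0.0019 -0.0026]
cam in tool [ 0.0689 -0.0026 -0.1278] axes [[-0.0032  0.9639  0.2659]
 [ 0.9998  0.0013  0.0073]
 [ 0.0067  0.2659 -0.9638]]
collar [ 0.0076 -0.018   0.0224]
collar [0.0076 0.0104 0.0224]
collar [ 0.0076 -0.0038  0.0224]
mouth wrist [ 0.6318 -0.1723  0.0852] [ 0.0007 -0.0103  0.1488]
```

View pics/w3k.png

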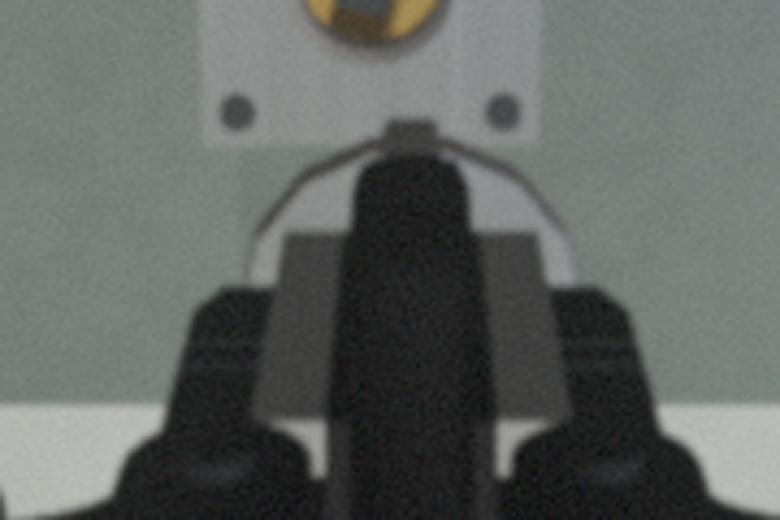

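The wrist crop shows the blade tip centred at u≈314.8, so by this camera the key is about 6 mm to the +y side of the mouth. I'll approach most of the way and measure again close up.

Emit:
step_arm([
  [0,-0.0188,0,0,0,0],
  [0,0,0.05,0,0,0],
  [0,0,0.05,0,0,0],
  [0,0,0.05,0,0,0],
  [0,0,0.05,0,0,0],
  [0,0,0.02,0,0,0],
  [0,0,0,0,0,0.0305],
  [0,0,0,0,0,0.0305],
  [0,0,0,0,0,0],
  [0,0,0,0,0,0],
  [0,0,0,0,0,0],
])

```text
time_s: 8.95
tool_pos: [0.6097, -0.1755, 0.142]
orientation: [155.3, -4.5, 87.3]
ft_force: [-0.6, 0.3, -0.9]
finger_gap: 0.1
grasp_force: 78.4
```

Run:
```python
from h import *
from rig import r
np.set_printoptions(precision=4,suppress=True)
st=[r.get_state()]
o=[]
for k,(n,w,tp) in enumerate((('wrist',100,0),('side',50,0),('scene',50,0))):
    c=grab(n,n+'4');st.append(r.get_state());u,v=map(int,proj(c,M));im=cv2.imread(f'pics/{n}4.png')
    x0=u-w;y0=v-int(.9*w);print(n,x0,y0,400/(2*w),proj(c,M))
    o.append(cv2.resize(im[y0:y0+int(1.5*w),x0:x0+2*w],(400,300),interpolation=2))
s=st[-1];P=np.mean([x['tool_pos'] for x in st],0);print(s['time_s'],P,[x['orientation'] for x in st],s['ft_force'],s['joint_pos'],'rel mouth',B@(M-P))
cv2.imwrite('pics/c4.png',np.vstack([np.hstack(o[:2]),np.hstack([o[2],o[2]*0])]))
```

```text
wrist 207 175 2.0 (np.float64(307.959849020438), np.float64(265.95072023761287))
side 229 134 4.0 (np.float64(279.0277906331235), np.float64(179.70372030450983))
scene 334 136 4.0 (np.float64(384.411308850191), np.float64(181.1882767762853))
9.1 [ 0.6096 -0.1756  0.142 ] [array([155.3412,  -4.5413,  87.2635]), array([155.3398,  -4.5563,  87.2279]), array([155.3443,  -4.5659,  87.2034]), array([155.3511,  -4.5786,  87.1836])] [-0.2406 -0.2132 -0.5415] [-27.7578  20.2686 105.7054  24.5506  35.5637 -41.722 ] rel mouth [-0.0001 -0.0041  0.061 ]
```

View pics/c4.png

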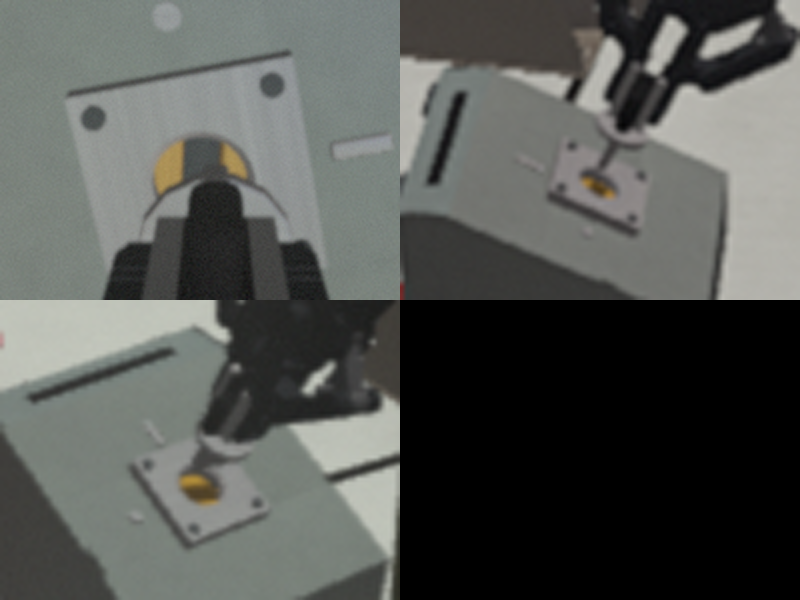

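The wrist tile shows the keyway now parallel to the blade, with the mouth centre at u=308 and the key at u=315, so the mouth lies about 3.5 mm to tool −y. The measured pose gives 4.1 mm, which agrees.

Emit:
step_arm([
  [-0.0018,-0.009,0,0,0,0],
  [0,0,0.01,0,0,0],
  [0,0,0.01,0,0,0],
  [0,0,0.01,0,0,0],
  [0,0,0.01,0,0,0],
  [0,0,0.01,0,0,0],
  [0,0,0,0,0,0],
  [0,0,0,0,0,0],
])

```text
time_s: 9.77
tool_pos: [0.6144, -0.1747, 0.1213]
orientation: [155.4, -4.6, 87.1]
ft_force: [0.1, -0.5, -0.3]
finger_gap: 0.098
grasp_force: 78.4
```

```bash
cat >> h.py <<'E'
def st():
    from rig import r
    s=r.get_state();R0=R.from_euler('xyz',s['orientation'],degrees=True).as_matrix()
    np.set_printoptions(precision=4,suppress=True)
    print(s['time_s'],'rel mouth(B)',B@(M-s['tool_pos']),'tool F',R0.T@s['ft_force'],'tool M',R0.T@s['moment'],'zang',np.degrees(np.arctan2(R0[:,0]@Y,R0[:,0]@X)),'tilt',np.degrees(B@R0[:,2])[:2],'gap',s['finger_gap'],s['grasp_force'])
    return s
E
python3 -c "from h import *;st()"
```

```text
9.7667 rel mouth(B) [-0.0004  0.0002  0.0402] tool F [-0.5002  0.0478  0.297 ] tool M [ 0.2868 -0.024   0.028 ] zang 10.903538399847902 tilt [ 0.0671 -0.0472] gap 0.09800378100383893 78.41730237007141
```

Emit:
step_arm([
  [0,0,0.006,0,0,0],
  [0,0,0.006,0,0,0],
  [0,0,0.006,0,0,0],
  [0,0,0,0,0,0],
])

```text
time_s: 10.1
tool_pos: [0.6175, -0.1744, 0.1149]
orientation: [155.4, -4.6, 87.1]
ft_force: [0.1, 0.2, -1.3]
finger_gap: 0.098
grasp_force: 78.4
```

```bash
python3 -c "from h import *;st()"
```

```text
10.1 rel mouth(B) [-0.0003  0.0001  0.0331] tool F [ 0.1131 -0.4603  1.228 ] tool M [ 0.2657 -0.0308  0.0327] zang 10.90648347772682 tilt [ 0.0526 -0.0286] gap 0.09819354826079925 78.41718435287476
```

Emit:
step_arm([
  [0,0,0.006,0,0,0],
  [0,0,0.006,0,0,0],
  [0,0,0.006,0,0,0],
  [0,0,0.003,0,0,0],
  [0,0,0,0,0,0],
])

```text
time_s: 10.52
tool_pos: [0.6209, -0.174, 0.1078]
orientation: [155.4, -4.6, 87.1]
ft_force: [-2.1, -0.5, 1.6]
finger_gap: 0.101
grasp_force: 78.8
```

```bash
python3 -c "from h import *;st()"
```

```text
10.5167 rel mouth(B) [-0.0003 -0.      0.0252] tool F [-0.468  -1.1471 -2.3615] tool M [ 0.3491 -0.1275  0.0109] zang 10.894872553432844 tilt [ 0.0387 -0.0067] gap 0.10113824558794143 78.84098410606384
```

Emit:
step_arm([
  [0,0,0.003,0,0,0],
  [0,0,0.003,0,0,0],
  [0,0,0,0,0,0],
  [0,0,0,0,0,0],
])

```text
time_s: 10.85
tool_pos: [0.621, -0.174, 0.1078]
orientation: [155.3, -4.6, 87.1]
ft_force: [-14.1, 0.0, 20.7]
finger_gap: 0.097
grasp_force: 82.2
```

```bash
python3 -c "from h import *;st()"
```

```text
10.85 rel mouth(B) [-0.0003 -0.      0.0251] tool F [  0.9801  -4.1656 -24.7376] tool M [ 1.007  -0.0494  0.036 ] zang 10.860322569135946 tilt [0.0006 0.0591] gap 0.0972693840130283 82.23390698432922
```

The key hit a firm stop with the collar at plate height, so it dropped straight home. I'll ease the pressure and turn it clockwise.

Emit:
step_arm([
  [0,0,-0.003,0,0,0],
  [0,0,0,0,0,0.02],
  [0,0,0,0,0,0.02],
  [0,0,0,0,0,0.02],
  [0,0,0,0,0,0.02],
  [0,0,0,0,0,0.02],
  [0,0,0,0,0,0.02],
  [0,0,0,0,0,0.02],
  [0,0,0,0,0,0.02],
  [0,0,0,0,0,0.02],
  [0,0,0,0,0,0],
])

```text
time_s: 11.77
tool_pos: [0.6216, -0.1745, 0.1081]
orientation: [161.2, -16.9, 56.4]
ft_force: [-7.0, -1.1, 10.5]
finger_gap: 0.098
grasp_force: 80.4
```

```bash
python3 -c "from h import *;print(st()['joint_pos'])"
```

```text
11.7667 rel mouth(B) [ 0.0003 -0.0007  0.0252] tool F [ -1.5012  -1.276  -12.4609] tool M [ 0.4571 -0.4561  0.0232] zang 43.401233475708786 tilt [-0.0451  0.0829] gap 0.0980011191246967 80.41030883789062
[-27.0063  23.708  106.555   27.0563  31.3534 -11.5785]
```

Emit:
step_arm([
  [0,0,0,0,0,0.02],
  [0,0,0,0,0,0.02],
  [0,0,0,0,0,0.02],
  [0,0,0,0,0,0.02],
  [0,0,0,0,0,0.02],
  [0,0,0,0,0,0.02],
  [0,0,0,0,0,0.02],
  [0,0,0,0,0,0.02],
  [0,0,0,0,0,0.02],
  [0,0,0,0,0,0.02],
  [0,0,0,0,0,0.02],
  [0,0,0,0,0,0],
])

```text
time_s: 12.77
tool_pos: [0.6217, -0.1748, 0.1081]
orientation: [176.7, -24.9, 14.7]
ft_force: [-7.8, -2.1, 10.9]
finger_gap: 0.099
grasp_force: 80.4
```

```bash
python3 -c "from h import *;print(st()['joint_pos'])"
```

```text
12.7667 rel mouth(B) [ 0.0006 -0.0007  0.0252] tool F [ -2.7477   0.8605 -13.2874] tool M [-0.0755 -0.7364 -0.0266] zang 83.00377193739584 tilt [-0.0728  0.0897] gap 0.09928284494747128 80.37054419517517
[-27.0191  23.7138 106.5499  27.043   31.3306  28.0206]
```

Next I'll go on to the end stop in small turns, watching the torque.

Emit:
step_arm([
  [0,0,0,0,0,0.012],
  [0,0,0,0,0,0.012],
  [0,0,0,0,0,0.012],
  [0,0,0,0,0,0.012],
  [0,0,0,0,0,0],
])

```text
time_s: 13.18
tool_pos: [0.6216, -0.1749, 0.1081]
orientation: [-179.3, -25.1, 5.3]
ft_force: [-7.1, -1.2, 9.9]
finger_gap: 0.101
grasp_force: 80.4
```

```bash
python3 -c "from h import *;st()"
```

```text
13.1833 rel mouth(B) [ 0.0007 -0.0007  0.0252] tool F [ -2.3378   0.4107 -11.9915] tool M [-0.1484 -0.7104  0.0094] zang 91.57941395143521 tilt [-0.0811  0.091 ] gap 0.10082439036786037 80.36824107170105
```

Emit:
step_arm([
  [0,0,0,0,0,0.01],
  [0,0,0,0,0,0.01],
  [0,0,0,0,0,0.01],
  [0,0,0,0,0,0],
])

```text
time_s: 13.52
tool_pos: [0.6216, -0.1749, 0.1081]
orientation: [-176.8, -24.9, -0.7]
ft_force: [-7.4, -2.9, 10.1]
finger_gap: 0.096
grasp_force: 80.4
```

```bash
python3 -c "from h import *;st()"
```

```text
13.5167 rel mouth(B) [ 0.0007 -0.0007  0.0252] tool F [ -2.4348   2.2926 -12.3776] tool M [-0.3612 -0.7136 -0.0265] zang 96.96343879101096 tilt [-0.0824  0.0869] gap 0.09598020334878321 80.36965370178223
```

Emit:
step_arm([
  [0,0,0,0,0,0.01],
  [0,0,0,0,0,0.01],
  [0,0,0,0,0,0],
])

```text
time_s: 13.77
tool_pos: [0.6216, -0.175, 0.1081]
orientation: [-175.2, -24.7, -4.6]
ft_force: [-7.7, -1.8, 10.0]
finger_gap: 0.1
grasp_force: 80.4
```

```bash
python3 -c "from h import *;st()"
```

```text
13.7667 rel mouth(B) [ 0.0007 -0.0007  0.0252] tool F [ -2.6805   1.3435 -12.3659] tool M [-0.2873 -0.7288 -0.0677] zang 100.56287430108499 tilt [-0.0846  0.0869] gap 0.09997530240098175 80.37124156951904
```

Emit:
step_arm([
  [0,0,0,0,0,0.01],
  [0,0,0,0,0,0.01],
  [0,0,0,0,0,0],
])

```text
time_s: 14.02
tool_pos: [0.6216, -0.175, 0.1081]
orientation: [-173.5, -24.3, -8.6]
ft_force: [-7.7, -2.8, 10.3]
finger_gap: 0.096
grasp_force: 80.4
```

```bash
python3 -c "from h import *;st()"
```

```text
14.0167 rel mouth(B) [ 0.0008 -0.0007  0.0252] tool F [ -2.3178   2.4758 -12.705 ] tool M [-0.4228 -0.6581 -0.069 ] zang 104.15391640084776 tilt [-0.0884  0.0861] gap 0.09580757370961758 80.37225365638733
```

Emit:
step_arm([
  [0,0,0,0,0,0.01],
  [0,0,0,0,0,0.01],
  [0,0,0,0,0,0],
])

```text
time_s: 14.27
tool_pos: [0.6216, -0.175, 0.1081]
orientation: [-172.0, -23.9, -12.4]
ft_force: [-7.6, -4.2, 10.3]
finger_gap: 0.099
grasp_force: 80.5
```

Run:
```python
from h import *
from rig import r
st();d=grab('wrist','w5');e=grab('side','s5');f=grab('scene','c5')
o=[]
for n,c,w in(('w5',d,100),('s5',e,50),('c5',f,50)):
    im=cv2.imread(f'pics/{n}.png');u,v=map(int,proj(c,M));h=int(1.5*w)
    x0=max(0,u-w);y0=max(0,min(480-h,v-h//2));o.append(cv2.resize(im[y0:y0+h,x0:x0+2*w],(400,300),interpolation=2))
o.append(cv2.resize(cv2.imread('pics/w5.png'),(400,300)))
cv2.imwrite('pics/c5c.png',np.vstack([np.hstack(o[:2]),np.hstack(o[2:])]))
```

```text
14.2667 rel mouth(B) [ 0.0008 -0.0006  0.0252] tool F [ -1.8318   4.0079 -12.724 ] tool M [-0.4975 -0.6697 -0.4343] zang 107.67102959752708 tilt [-0.0992  0.073 ] gap 0.09919501294443879 80.4938793182373
```

View pics/c5c.png

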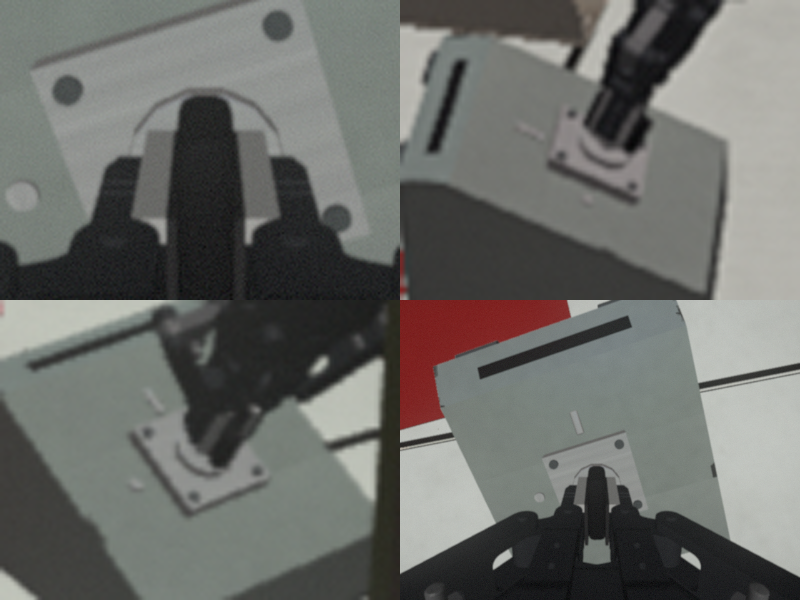

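The torque jumped to 0.43 N m at 108°, which is the end stop plus the keyway play. The views show the collar flat on the plate. Next I'll ease off, let go and withdraw along the lock axis.

Emit:
step_arm([
  [0,0,-0.002,0,0,-0.006],
  [0,0,0,0,0,0],
  [0,0,0,0,0,0],
])

```text
time_s: 14.67
tool_pos: [0.6216, -0.175, 0.1081]
orientation: [-172.5, -24.0, -11.2]
ft_force: [-4.8, -2.5, 6.1]
finger_gap: 0.098
grasp_force: 79.8
```

```bash
python3 -c "from h import *;st()"
```

```text
14.6667 rel mouth(B) [ 0.0008 -0.0007  0.0252] tool F [-1.346   2.3805 -7.6792] tool M [-0.6067 -0.3747 -0.35  ] zang 106.60867107456208 tilt [-0.0752  0.0626] gap 0.09820509555323031 79.7558319568634
```

Emit:
step_arm([
  [0,0,0,0,0,0],
  [0,0,0,0,0,0],
  [0,0,0,0,0,0],
  [0,0,0,0,0,0],
  [0,0,0,0,0,0],
  [0,0,0,0,0,0],
  [0,0,-0.02,0,0,0],
  [0,0,-0.04,0,0,0],
  [0,0,-0.08,0,0,0],
  [0,0,-0.08,0,0,0],
  [0,0,-0.08,0,0,0],
  [0,0,0,0,0,0],
  [0,0,0,0,0,0],
], fingers=0)

```text
time_s: 15.75
tool_pos: [0.5713, -0.1811, 0.2191]
orientation: [-172.5, -24.2, -11.3]
ft_force: [-0.7, -0.6, -0.7]
finger_gap: 0.5
grasp_force: 0.0
```

Run:
```python
from h import *
st();d=grab('wrist','w6');e=grab('side','s6');f=grab('scene','c6')
o=[]
for n,c,w in(('w6',d,80),('s6',e,50),('c6',f,50)):
    im=cv2.imread(f'pics/{n}.png');u,v=map(int,proj(c,M));h=int(1.5*w)
    x0=max(0,u-w);y0=max(0,min(480-h,v-h//2));o.append(cv2.resize(im[y0:y0+h,x0:x0+2*w],(400,300),interpolation=2));print(n,x0,y0)
o.append(cv2.resize(cv2.imread('pics/s6.png'),(400,300)))
cv2.imwrite('pics/c6c.png',np.vstack([np.hstack(o[:2]),np.hstack(o[2:])]))
```

```text
15.75 rel mouth(B) [ 0.0007 -0.0017  0.1472] tool F [-0.7685  0.8109  0.3197] tool M [-0.0371 -0.2089  0.0718] zang 106.6259580792722 tilt [-0.1554  0.2368] gap 0.49953690100005477 0.0
w6 233 164
s6 229 142
c6 334 144
```

View pics/c6c.png

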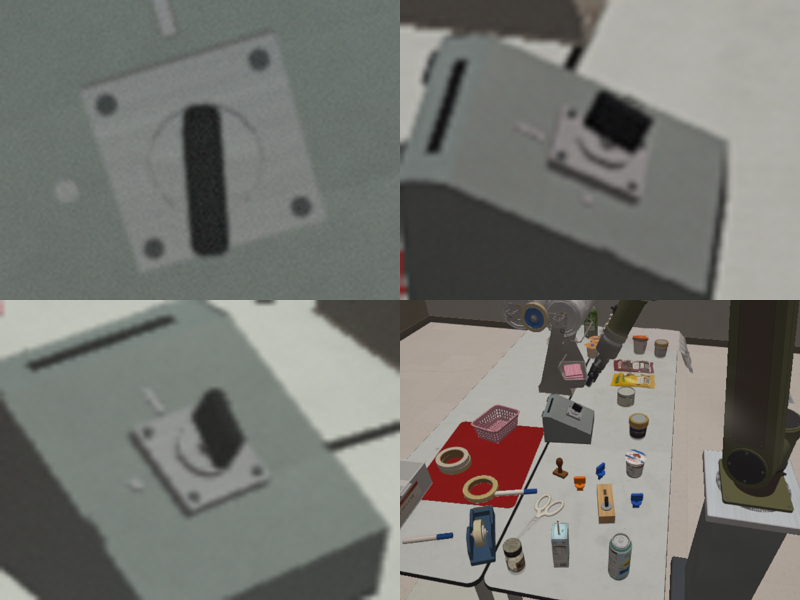

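The rectangular key stands in the lock with its collar on the plate and its head pointing up the slope. The gripper is clear, the round key is still in the stand, and the jar, pot and stamp haven't moved.

```bash
python3 -c "
from rig import r
print(r.job_done())"
```

```text
the job is handed in; nothing more can be done
None
```

The job is handed in at about 16 s: the rectangular-headed key is in the lock, collar on the plate and turned clockwise to the end stop. It was released there, with the round key, jar, pot and stamp left in place; no verdict came back.

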